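Roll a calibration gas cylinder into its vee cradle and clamp it

ROBOT

A 7-joint arm with a two-finger parallel gripper is mounted at the origin on the work surface. World frame = base frame: x ahead of the robot, y to its left, z up, the work surface at z = 0. Lengths are in m, angles in rad, forces in N, time in s.
With the tool pointing down it reaches from about 0.425 to 0.95 m from the base axis. Payload 4.7 kg.
Tool frame: the origin (TCP) lies midway between the tips of the shut fingers; the grasp point (between the pads) lies 19 mm behind it (arm.grip_point_offset is the x of the grasp point in the tool frame, in m); x points along the fingers, y is the direction in which the jaws open and shut, and the axes are right-handed (so a half turn about x gives the same grasp; the last joint's range is limited). The gripper opens to 87 mm and grips with 3 to 60 N. Pads are 19 mm wide; open, the fingers measure 117 mm over their backs; the gripper's body (75 mm by 190 mm) begins 51 mm behind the grasp point.
Start: joints at [-1.283, 0.469, -0.049, 1.532, 0.024, 1.141, -0.082], TCP at [0.21, 0.641, 0.223] pointing down, gripper open.
Joint ranges: [-2.59, 2.59], [-0.33, 1.99], [-1.39, 1.29], [0.1, 2.45], [-1.04, 4.18], [0.21, 1.99], [-2.66, 2.66]. Speed limits (rad/s): [2.57, 2.57, 3.14, 3.14, 3.14, 3.14, 3.14].

INTERFACE

Orientations are given as a rotation vector (axis times angle).
In Python, from plant import status, vision, arm gives the robot as it stands. The module is installed in compiled form; this text tells all that it offers.
- The arm moves only by the tool play_rows, never from a script. Its arguments are lists of equal length, an entry for each row: "travel": the shift along the tool's x, y, z normalised to -1 to 1, where 1 is 0.2 m, a list of three; "twist": the turn about the tool's x normalised to -1 to 1, where 1 is 180 degrees; "grip": the gripper's target within -1 to 1 (shut at 1, half-way at 0, fully open at -1). In form: {"travel": [[dx, dy, dz], ...], "twist": [twist, ...], "grip": [grip, ...]}. A call has 1 to 5 rows; each row is the pose to reach, as a shift and turn from the pose measured when the call began, along the tool's axes at that moment, turning the shorter way round; what a row does not reach only later rows make up. A row lasts 1/12 s, in which the tool goes at most 41.7 mm and 7.16 degrees, less where a joint would pass 70% of its speed; a pose out of reach is approached as far as the arm can. A call with a number of a shift or a turn outside -1 to 1 is refused whole. A call with a gripper value outside its range is refused whole. The fingers move at their own pace and stop on an object; "newtons" is the grip in N (left out, the last holds). Time passes only in rows, so rows that repeat a pose let the fingers close. It gives the time, the measured TCP pose, the force and the opening at its end, in the units of the state.
- status.get_obs(): the state, without advancing time (a new reading comes with each control period).
- vision.camera(name): name is "scene" or "top" or "wrist"; returns a dict with "pixels" (480x640x3 uint8, red, green, blue), "fx", "fy", "cx", "cy" (pixels), "world_from_camera" (4x4, takes a point from camera to world coordinates); the wrist camera has in their place "mount" (4x4, takes a point from camera to tool coordinates, whose origin is the TCP and whose axes are the tool frame's). Camera axes: x right, y down, z forward; pixel columns grow to the right and rows downward; lengths in m; the calibration is good to about 2 mm. A picture is of the moment at which its call begins: read the wrist's pose just before it. There is no depth.
- arm.hand_in(): hands the job in, once; it reports no verdict.
The state is a dict: "t": time; "joint_pos": joint angles; "qd": joint speeds; "tau": joint torques, N m; "tool_pos": TCP position; "orientation": TCP orientation; "wrist_force": force on the tool from outside, world axes, zero at the start; "ft_torque": the same for the moment, N m; "grip_width": finger opening in m.
Only numpy, scipy, OpenCV 4.12 (cv2) and the standard library are available. Lean on these libraries where they do the work, as an engineer would, in place of code of your own. Each camera call takes 0.05 s, during which the arm holds its last target.

TASK

Roll the gas cylinder off the deck and into the vee of the cradle, pushing it gently, and leave it alone until it has settled square on both flanks while the clamp is still up. Then swing the clamp down by its handle and press until the spring foot on the cylinder is squeezed about half its travel, neither barely touching nor squeezed right up, and let go so that the clamp stays like that. Leave everything else on the bench where it is.

Things in the scene. Friction and masses are not known exactly. Their poses are not given: they have to be found in the camera images.
- cradle: Aluminium and steel cradle fixed to the bench. Origin: on the bench under the vee's bottom line, mid-width; x runs from the deck over the vee to the clamp's post (roughly away from the robot), y along the vee, z up. Post: x 69 to 105 mm, within 20 mm of mid-width, up to z 187. Base plate 190 mm wide (y), 10 thick.
- deck (a point): Middle of the cradle's flat level deck, on its top (cradle x -99, z 46 mm). Deck 150 mm wide (y), from x -165 to -34 mm, with a 6 mm high rail along its near edge (x -165 to -159); its far edge is open to the vee.
- vee (a point): Middle of the vee's bottom line (cradle x 0, z 12 mm). Vee of 90 degrees, 150 mm wide (y); near flank rises to the deck's edge (x -34, z 46), far flank to x 58, z 70 mm.
- cylinder_center (a point): Grey gas cylinder, 90 mm diameter (too thick to grasp), body 170 mm long, 0.5 to 0.95 kg, lying on the deck about parallel to the vee; brass neck 24 mm thick out to 127 mm at its +y end. Point: on its axis, mid-body; y is its axis, x and z turn as it rolls. Point at cradle z 91 mm on the deck; seated in the vee at x 0, z 75.6. Free to roll.
- clamp (a joint): Angle (rad) of the clamp arm about its hinge: 0 with the arm level over the vee, pointing to the deck; grows as it is raised, pi/2 upright. Starts raised, 1.25 to 1.5. The hinge drags with about 1.2 N m, so the arm stays where it is left, also against the spring foot.
- clamp_hinge (a point): On the clamp's hinge axis (parallel to cradle y), mid-width: cradle x 85, z 173 mm. The arm is a bar 18 mm wide (y), 12 thick, 0.3 kg with handle and foot.
- clamp_boss (a point): On the arm's centre line 85 mm from the hinge. Below it a spindle holds a rubber foot, 26 mm wide, sprung: 6 mm of travel, 4 N per mm, up to a nut (half 12 N, full 24 N). The spindle's setting varies and is not measured: arm level, the free foot's face is 39 to 66 mm under this point, so it first meets the seated cylinder's top (z 120.6) at -0.16 to +0.16 rad: feel for it.
- clamp_grip (a point): Place to grip on the handle: black round bar, 18 mm diameter, parallel to cradle y, at the arm's end, 175 mm from the hinge axis. Bar from y -10 to +82 mm of the arm's middle, this point at +52. Lowering it near level takes 5 to 8 N (drag, rubbing) plus 0.49 N per N on the foot; from first touch it goes down 6 mm to half spring travel, 12 mm to full.
- detector0: Bystander: black gas detector lying flat, 55 x 95 x 30 mm; origin under its centre.
- detector1: Bystander: another such detector.
- wrench: Bystander: steel wrench 170 mm long lying flat beside the cradle; origin under its middle.
- collar: Bystander: brass ring 40 mm diameter, 14 mm high; origin under its centre.
- jar: Bystander: clear jar 52 mm diameter, 60 mm high, beyond the cradle; origin under its centre.
Things that resemble listed ones, but are neither listed nor needed, are in the scene too. Leave any blue or orange look-alike of the part that bears cylinder_center alone.

How it is judged:
On the way:
1. the cylinder lies settled in the vee (within 3 mm of centred, 2 degrees of parallel, still), touched by neither robot nor clamp, the clamp still up (above 0.5 rad) (x of cylinder_center in the frame of cradle between -0.003 and 0.003 m and z of cylinder_center in the frame of cradle between 0.0725 and 0.0785 m and y of cylinder_center in the frame of cradle between -0.04 and 0.04 m and angle between the y axis of cylinder_center and the y axis of cradle, either way round below 0.035 rad and linear speed of cylinder below 0.02 m/s and contact force between each of the arm, the fingers, clamp and cylinder below 0.3 N and value of joint clamp above 0.5 rad), for 0.3 s.
At the end, for the whole second after the job is handed in: The cylinder rests in the vee, its centre within 3 mm of the vee's centre plane and of its seated height, within 40 mm of mid-width, parallel to the vee within 2 degrees and still; the released clamp stands still and its foot presses on the cylinder with 6 to 20 N (spring squeezed 1.5 to 5 mm) (x of cylinder_center in the frame of cradle between -0.003 and 0.003 m and z of cylinder_center in the frame of cradle between 0.0725 and 0.0785 m and y of cylinder_center in the frame of cradle between -0.04 and 0.04 m and angle between the y axis of cylinder_center and the y axis of cradle, either way round below 0.035 rad and linear speed of cylinder below 0.02 m/s and contact force between clamp and cylinder between 6 and 20 N and velocity of joint clamp between -0.03 and 0.03 rad/s); the robot touches nothing.
It fails at once if the clamp presses the cylinder with more than 22 N (foot squeezed nearly right up) (contact force between clamp and cylinder above 22 N).
It fails at once if the robot pushes the cylinder with more than 20 N (contact force between any of the arm, the fingers and cylinder above 20 N).
It fails at once if a bystander is moved by more than 25 mm (distance of any of detector0, detector1, wrench, collar, jar from where it was at the start of the episode above 0.025 m).
It also fails if it takes over 64 s, if anything falls off the work surface, if the arm or the gripper's body presses on something with over 40 N, if the wrist force passes 120 N, or if a joint passes its speed limit or range.

## Working session

There is one attempt and no reset: what is moved stays moved. The work goes in short steps, Python scripts to look and compute and a tool call to move; the robot and the scene stay as the last step left them, time stands still between calls to the robot, and variables do not carry over. Pictures are saved under pics/ and viewed, and the job is handed in when it is done.

Besides the shell and the picture viewer there is one more tool, called as name([rows], argument=value, ...), one row to a line, values as JSON. play_rows: Moves the arm, as the interface text tells. Scaled input: -1 to 1 covers 0.2 m each way for a shift and 180 degrees each way for a turn. Its arguments: {"type":"object","properties":{"travel":{"type":"array","items":{"type":"array","items":{"type":"number"}}},"twist":{"type":"array","items":{"type":"number"}},"grip":{"type":"array","items":{"type":"number"}},"newtons":{"type":"number"}},"required":["travel","twist","grip"]}

```bash
mkdir -p pics
cat > h.py <<'E'
import numpy as np, cv2
from plant import status, vision, arm
from scipy.spatial.transform import Rotation as R
def snap(n,f):
    o=status.get_obs(); c=vision.camera(n); cv2.imwrite(f,c["pixels"][...,::-1])
    if n=="wrist":
        T=np.eye(4);T[:3,:3]=R.from_rotvec(o["orientation"]).as_matrix();T[:3,3]=o["tool_pos"];c["world_from_camera"]=T@c["mount"]
    return c
def ray(c,u,v):
    T=c["world_from_camera"];d=T[:3,:3]@np.array([(u-c["cx"])/c["fx"],(v-c["cy"])/c["fy"],1]);return T[:3,3],d/np.linalg.norm(d)
def plane(c,u,v,z):
    o,d=ray(c,u,v);return o+d*(z-o[2])/d[2]
def proj(c,p):
    T=np.linalg.inv(c["world_from_camera"]);q=T[:3,:3]@np.asarray(p)+T[:3,3];return np.array([c["fx"]*q[0]/q[2]+c["cx"],c["fy"]*q[1]/q[2]+c["cy"]])
def tri(c1,a,c2,b):
    o1,d1=ray(c1,*a);o2,d2=ray(c2,*b);A=np.stack([d1,-d2],1);s=np.linalg.lstsq(A,o2-o1,rcond=None)[0]
    p=o1+s[0]*d1;q=o2+s[1]*d2;return (p+q)/2,np.linalg.norm(p-q)
E
python3 - <<'E'
from h import *
for n in("scene","top","wrist"):
    c=snap(n,f"pics/{n}0.png"); print(n,c["fx"],c["cx"],c["cy"],c["world_from_camera"].round(3).tolist())
o=status.get_obs(); print({k:np.round(v,3) for k,v in o.items()}, arm.grip_point_offset)
E
```

```text
scene 608.2089781858357 321.7913766256601 236.3732910221868 [[0.029, 0.556, -0.831, 1.451], [1.0, -0.012, 0.026, 0.022], [0.005, -0.831, -0.556, 0.768], [0.0, 0.0, 0.0, 1.0]]
top 532.7324027413388 323.94743513195226 230.63763122271953 [[0.002, -0.991, 0.132, 0.352], [-1.0, -0.002, 0.006, 0.071], [-0.006, -0.132, -0.991, 1.241], [0.0, 0.0, 0.0, 1.0]]
wrist 397.10532321242715 317.5676297128516 238.97372590718504 [[0.312, 0.92, 0.236, 0.146], [0.95, -0.302, -0.08, 0.661], [-0.002, 0.25, -0.968, 0.384], [0.0, 0.0, 0.0, 1.0]]
{'t': np.float64(0.15), 'joint_pos': array([-1.283,  0.469, -0.049,  1.533,  0.024,  1.141, -0.082]), 'qd': array([-0.001, -0.001, -0.001, -0.005, -0.002, -0.003,  0.001]), 'tau': array([ 1.0000e-03, -5.0843e+01, -8.1000e-02, -2.3642e+01, -6.1000e-02,
        3.6000e-02,  0.0000e+00]), 'tool_pos': array([0.21 , 0.641, 0.222]), 'orientation': array([ 0.247,  1.557, -0.25 ]), 'wrist_force': array([ 0.279, -0.533, -0.598]), 'ft_torque': array([ 0.041,  0.007, -0.038]), 'grip_width': np.float64(0.087)} -0.0187
```

View pics/scene0.png

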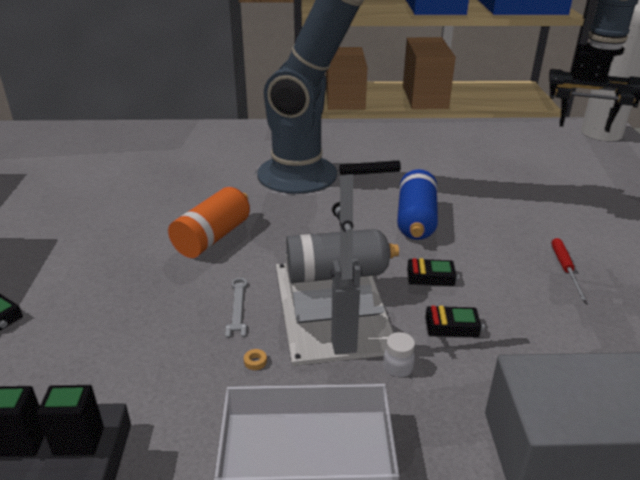

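View pics/top0.png

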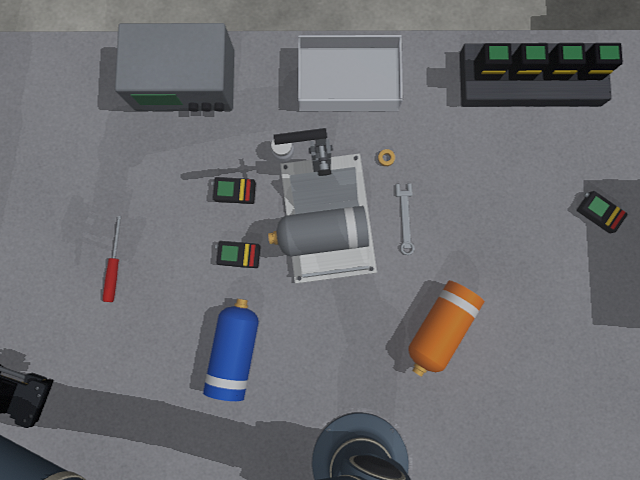

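The grey cylinder is at top (322,230), with the neck at (272,239). Its look-alikes are blue (232,350) and orange (445,328), and only the grey one lies on the deck. I'll enlarge it to confirm.

Run:
```python
import cv2
i=cv2.imread('pics/top0.png')[115:300,255:400];cv2.imwrite('pics/crop_top.png',cv2.resize(i,None,fx=3.2,fy=3.2,interpolation=cv2.INTER_CUBIC))
i=cv2.imread('pics/scene0.png')[150:370,260:420];cv2.imwrite('pics/crop_scene.png',cv2.resize(i,None,fx=2.7,fy=2.7,interpolation=cv2.INTER_CUBIC))
```

```text
(no output)
```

View pics/crop_top.png

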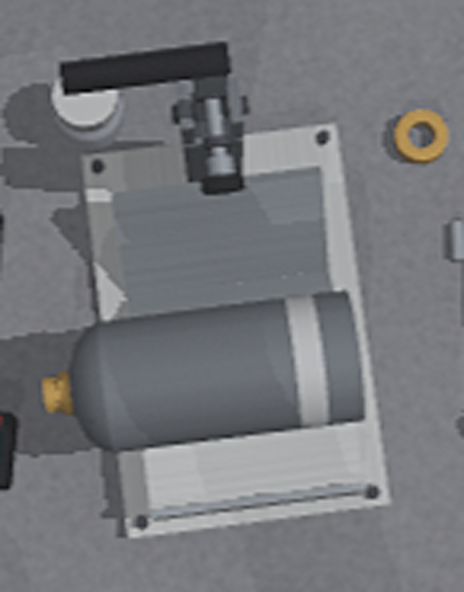

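View pics/crop_scene.png

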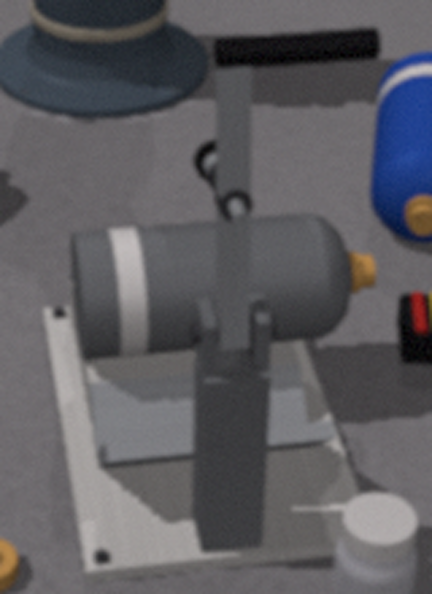

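Run:
```python
from h import *
c=vision.camera("top")
f=lambda a:(a[0]/3.2+255,a[1]/3.2+115)
P={k:plane(c,*f(p),z) for k,p,z in [("TL",(82,157),.01),("TR",(338,124),.01),("BR",(390,502),.01),("BL",(128,537),.01),("railL",(148,518),.052),("railR",(380,486),.052),
 ("farL",(120,190),.07),("farR",(322,168),.07)]}
for k,p in P.items(): print(k,p.round(4))
print(np.linalg.norm(P["TL"]-P["TR"]),np.linalg.norm(P["BL"]-P["BR"]),np.linalg.norm(P["TL"]-P["BL"]))
for a,b in (("TR","TL"),("BR","BL"),("railR","railL"),("BL","TL"),("BR","TR")):
    d=P[b]-P[a];print(a,b,np.degrees(np.arctan2(d[1],d[0])))
# cylinder silhouettes edges at z~.091: body corners
for p in ((345,291),(363,420),(112,320),(112,450),(50,395)): print(p,plane(c,*f(p),.091).round(4))
# handle triangulate later
s=vision.camera("scene"); g=lambda a:(a[0]/2.7+260,a[1]/2.7+150)
print("handle ends",tri(c,f((62,77)),s,g((378,43))),tri(c,f((228,57)),s,g((217,52))))
print([np.round(vision.camera(n)["world_from_camera"][:3,3],3) for n in("top","scene")])
```

```text
TL [0.6751 0.181  0.01  ]
TR [ 0.7005 -0.0089  0.01  ]
BR [ 0.4203 -0.0445  0.01  ]
BL [0.3947 0.1442 0.01  ]
railL [0.4065 0.1279 0.052 ]
railR [ 0.4291 -0.0337  0.052 ]
farL [0.6356 0.1486 0.07  ]
farR [0.6516 0.0065 0.07  ]
0.1915244983578765 0.1903525657156116 0.28280867492016953
TR TL 97.59734484843275
BR BL 97.71015829678343
railR railL 97.9606954848997
BL TL 7.476654890979675
BR TR 7.2386804422338455
(345, 291) [ 0.5599 -0.0076  0.091 ]
(363, 420) [ 0.4712 -0.0192  0.091 ]
(112, 320) [0.5396 0.1517 0.091 ]
(112, 450) [0.4505 0.1507 0.091 ]
(50, 395) [0.4879 0.1933 0.091 ]
handle ends (array([0.63173644, 0.16418749, 0.34581693]), np.float64(0.0037581166679817772)) (array([0.64249651, 0.07374665, 0.3468405 ]), np.float64(0.002945621534208681))
[array([0.352, 0.071, 1.241]), array([1.451, 0.022, 0.768])]
```

```bash
cat >> h.py <<'E'
YAW=np.radians(7.55); E_=np.array([np.cos(YAW),np.sin(YAW),0]); N_=np.array([-np.sin(YAW),np.cos(YAW),0])
E0,N0=.585,-.0046   # cradle origin
def cr(p): p=np.asarray(p); return np.array([p@E_-E0,p@N_-N0,p[2]])
def wd(x,y,z): return (x+E0)*E_+(y+N0)*N_+np.array([0,0,z])
def delta(target,jaw):  # jaw: world dir for tool y (either sign)
    o=status.get_obs(); M=R.from_rotvec(o["orientation"]).as_matrix()
    d=M.T@(target-o["tool_pos"]); b=M.T@jaw; a=np.degrees(np.arctan2(b[2],b[1])); a=(a+90)%180-90
    print("t",o["t"],"cr",cr(o["tool_pos"]).round(4),"F",o["wrist_force"].round(2),"travel",(d/.2).round(3),"m",d.round(4),"twist",round(a/180,3),"rows",np.linalg.norm(d)/.0417,abs(a)/7.16)
E
python3 - <<'E'
from h import *
o=status.get_obs();print(R.from_rotvec(o["orientation"]).as_matrix().round(3), o["joint_pos"])
print(wd(-.165,.005,.20)); delta(wd(-.165,.005,.20),N_)
E
```

```text
[[-0.     0.311  0.95 ]
 [-0.     0.95  -0.311]
 [-1.    -0.    -0.   ]] [-1.28291714  0.46881221 -0.04860965  1.53281305  0.02408113  1.14100313
 -0.08227174]
[0.41630629 0.0555809  0.2       ]
t 0.35 cr [-0.2924  0.6127  0.2223] F [-0.02  0.46 -1.32] travel [ 0.113 -2.462  1.892] m [ 0.0225 -0.4924  0.3783] twist -0.143 rows 14.899845592555113 3.5890345734230378
```

play_rows([
  [0, -0.16, 0.125],
  [0, -0.32, 0.25],
  [0, -0.48, 0.375],
  [0, -0.64, 0.5],
  [0, -0.8, 0.6],
], twist=[-0.03, -0.06, -0.09, -0.12, -0.143], grip=[-1, -1, -1, -1, -1])

```text
t: 0.77
tool_pos: [0.2757, 0.4496, 0.2223]
orientation: [-0.107, 1.568, 0.106]
wrist_force: [0.6, 0.4, -0.5]
grip_width: 0.0871
```

```bash
python3 -c "
from h import *
delta(wd(-.162,.005,.20),N_)"
```

```text
t 0.7667 cr [-0.2526  0.414   0.2223] F [ 0.64  0.4  -0.5 ] travel [ 0.113 -2.047  0.445] m [ 0.0227 -0.4094  0.0891] twist 0.001 rows 10.06115923809261 0.029433557644098433
```

play_rows([
  [0, -0.2, 0.045],
  [0, -0.4, 0.09],
  [0, -0.6, 0.135],
  [0, -0.8, 0.18],
  [0, -1.0, 0.23],
], twist=[0, 0, 0, 0, 0], grip=[-1, -1, -1, -1, -1])

```text
t: 1.18
tool_pos: [0.3485, 0.2556, 0.2228]
orientation: [-0.107, 1.567, 0.107]
wrist_force: [0.8, -0.3, 0.4]
grip_width: 0.0868
```

```bash
python3 -c "
from h import *
delta(wd(-.162,.005,.20),N_);print(status.get_obs()['joint_pos'])"
```

```text
t 1.1833 cr [-0.2059  0.2121  0.2228] F [ 0.8  -0.3   0.45] travel [ 0.114 -1.037  0.215] m [ 0.0229 -0.2073  0.0431] twist 0.001 rows 5.107206023562425 0.03127518207604984
[-7.53633493e-01  6.68915034e-02  2.39248375e-02  2.07698474e+00
 -1.01346653e-03  9.96830246e-01  9.77263972e-01]
```

play_rows([
  [0, -0.2, 0.045],
  [0, -0.4, 0.09],
  [0, -0.6, 0.135],
  [0, -0.8, 0.18],
  [0, -1.0, 0.215],
], twist=[0, 0, 0, 0, 0], grip=[-1, -1, -1, -1, -1])

```text
t: 1.6
tool_pos: [0.4188, 0.0612, 0.2234]
orientation: [-0.106, 1.565, 0.107]
wrist_force: [1.4, -0.3, 0.2]
grip_width: 0.0871
```

```bash
python3 -c "
from h import *
delta(wd(-.155,.005,.082),N_);print(status.get_obs()['joint_pos']);c=snap('wrist','pics/w1.png');snap('top','pics/t1.png')
print(proj(c,wd(-.165,0,.052)),proj(c,wd(0,0,.012)),proj(c,wd(58,0,.07)))"
```

```text
t 1.6 cr [-0.1618  0.0103  0.2234] F [ 1.4  -0.31  0.18] travel [ 0.707 -0.027  0.032] m [ 0.1414 -0.0053  0.0064] twist 0.001 rows 3.397331183548441 0.030854276480451467
[-0.48528412  0.0411594   0.24978729  2.10478862 -0.01219595  0.99417062
  1.47734622]
[307.05941659 213.869775  ] [308.6206581  360.31363941] [ 312.71076938 1730.79873667]
```

View pics/w1.png

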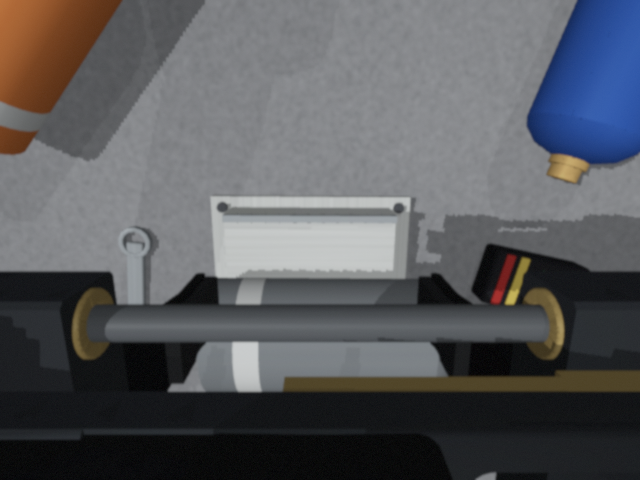

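View pics/t1.png

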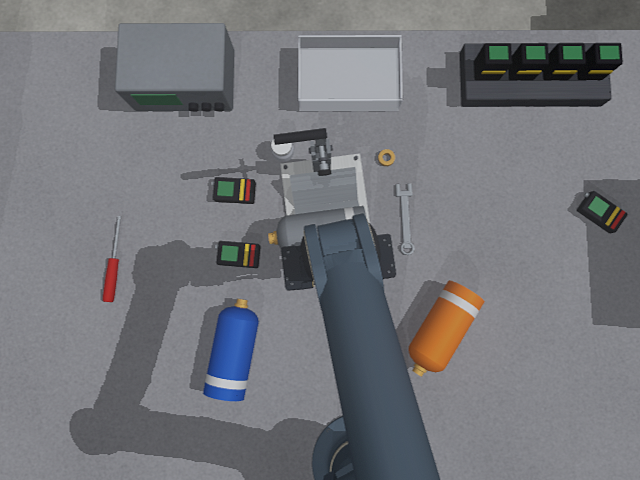

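The wrist view shows the rail at row 212 (predicted 214). The cylinder's near tangent is at row ~279, and the fingers straddle it at columns 180 to 460.

```bash
python3 -c "
from h import *
c=vision.camera('wrist');o=status.get_obs();T=np.eye(4);T[:3,:3]=R.from_rotvec(o['orientation']).as_matrix();T[:3,3]=o['tool_pos'];c['world_from_camera']=T@c['mount']
print(cr(c['world_from_camera'][:3,3]))
for u in (250,318,390):
  p,d=ray(c,u,279); a=cr(p); D=cr(p+d)-a; n2=np.array([D[0],D[2]])/np.hypot(D[0],D[2])
  # distance from axis (x,0.091) = .045
  print([ (u,round(x,3)) for x in np.arange(-.12,-.03,.001) if abs(abs(n2[0]*(.091-a[2])-n2[1]*(x-a[0]))-.045)<.0006])
print([cr(plane(c,u,v,.052)).round(4) for u,v in ((222,206),(222,213),(400,206))])
"
```

```text
[-0.22964113  0.00868997  0.38543253]
[(250, np.float64(-0.073))]
[(318, np.float64(-0.073))]
[(390, np.float64(-0.073)), (390, np.float64(-0.072))]
[array([-0.1723, -0.073 ,  0.052 ]), array([-0.1663, -0.0734,  0.052 ]), array([-0.1718,  0.0781,  0.052 ])]
```

play_rows([
  [0.2, -0.01, 0],
  [0.4, -0.02, 0.01],
  [0.6, -0.027, 0.02],
  [0.7, -0.027, 0.03],
  [0.707, -0.027, 0.032],
], twist=[0, 0, 0, 0, 0], grip=[-1, -1, -1, -1, -1])

```text
t: 2.17
tool_pos: [0.423, 0.0567, 0.0783]
orientation: [-0.104, 1.575, 0.102]
wrist_force: [-0.4, -0.1, -0.3]
grip_width: 0.0868
```

```bash
python3 -c "
from h import *
delta(wd(-.135,.005,.082),N_)"
```

```text
t 2.1667 cr [-0.1582  0.0052  0.0783] F [-0.41 -0.14 -0.29] travel [-0.019 -0.001  0.116] m [-0.0038 -0.0002  0.0232] twist -0.0 rows 0.5640209735178023 0.008784484336094488
```

play_rows([
  [-0.01, 0, 0.03],
  [-0.02, 0, 0.06],
  [-0.02, 0, 0.09],
  [-0.02, 0, 0.11],
  [-0.02, 0, 0.12],
], twist=[0, 0, 0, 0, 0], grip=[-1, -1, -1, -1, -1])

```text
t: 2.58
tool_pos: [0.4488, 0.0605, 0.0835]
orientation: [-0.103, 1.571, 0.102]
wrist_force: [0.2, 0.0, 0.7]
grip_width: 0.0871
```

play_rows([
  [0, 0, 0.01],
  [0, 0, 0.02],
  [0, 0, 0.03],
  [0, 0, 0.04],
  [0, 0, 0.05],
], twist=[0, 0, 0, 0, 0], grip=[-1, -1, -1, -1, -1])

```text
t: 3.0
tool_pos: [0.4589, 0.0618, 0.0836]
orientation: [-0.103, 1.571, 0.102]
wrist_force: [-0.7, -0.2, 0.8]
grip_width: 0.0873
```

```bash
python3 -c "
from h import *
delta(wd(-.088,.005,.082),N_);snap('scene','pics/s2.png')"
```

```text
t 3.0 cr [-0.122   0.0055  0.0836] F [-0.72 -0.2   0.76] travel [ 0.007 -0.003  0.17 ] m [ 0.0015 -0.0005  0.034 ] twist -0.0 rows 0.8158108465629257 0.006347249294737086
```

View pics/s2.png

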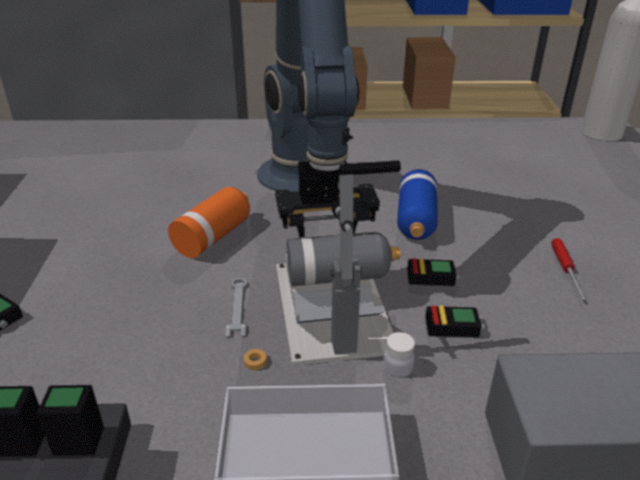

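The fingers are just behind the cylinder, which hasn't moved yet. I'll push slowly, about 20 mm/s.

play_rows([
  [0, 0, 0.008],
  [0, 0, 0.016],
  [0, 0, 0.024],
  [0, 0, 0.032],
  [0, 0, 0.04],
], twist=[0, 0, 0, 0, 0], grip=[-1, -1, -1, -1, -1])

```text
t: 3.47
tool_pos: [0.4675, 0.0629, 0.0835]
orientation: [-0.103, 1.57, 0.102]
wrist_force: [-0.3, 0.1, 0.0]
grip_width: 0.0869
```

play_rows([
  [0, 0, 0.008],
  [0, 0, 0.016],
  [0, 0, 0.024],
  [0, 0, 0.032],
  [0, 0, 0.04],
], twist=[0, 0, 0, 0, 0], grip=[-1, -1, -1, -1, -1])

```text
t: 3.88
tool_pos: [0.4755, 0.0639, 0.0835]
orientation: [-0.103, 1.571, 0.102]
wrist_force: [-1.1, 0.3, 0.3]
grip_width: 0.0871
```

```bash
python3 -c "
from h import *
delta(wd(-.088,.005,.082),N_);snap('scene','pics/s3.png')"
```

```text
t 3.8833 cr [-0.1052  0.0055  0.0835] F [-1.07  0.32  0.28] travel [ 0.007 -0.003  0.086] m [ 0.0015 -0.0005  0.0172] twist -0.0 rows 0.41482711084100826 0.006068365062075831
```

View pics/s3.png

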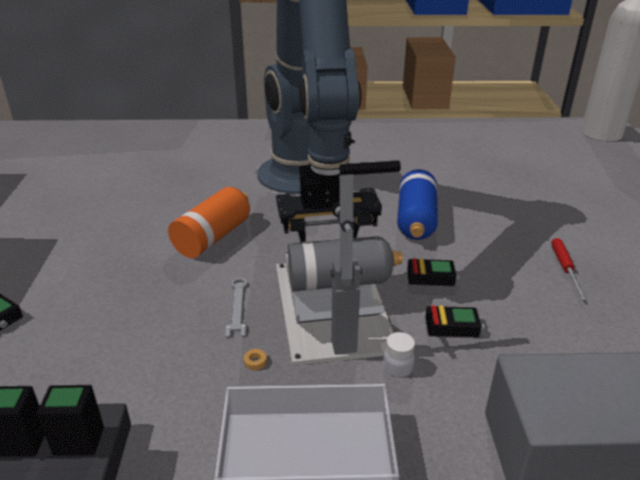

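The cylinder is rolling, its top edge down a few rows (y≈241). I'll keep pushing.

play_rows([
  [0, 0, 0.008],
  [0, 0, 0.016],
  [0, 0, 0.024],
  [0, 0, 0.032],
  [0, 0, 0.04],
], twist=[0, 0, 0, 0, 0], grip=[-1, -1, -1, -1, -1])

```text
t: 4.35
tool_pos: [0.4841, 0.0651, 0.0836]
orientation: [-0.103, 1.57, 0.103]
wrist_force: [-0.3, 1.0, -0.6]
grip_width: 0.087
```

play_rows([
  [0, 0, 0.008],
  [0, 0, 0.016],
  [0, 0, 0.024],
  [0, 0, 0.028],
  [0, 0, 0.028],
], twist=[0, 0, 0, 0, 0], grip=[-1, -1, -1, -1, -1])

```text
t: 4.77
tool_pos: [0.49, 0.0659, 0.0836]
orientation: [-0.104, 1.569, 0.103]
wrist_force: [0.5, -0.2, 0.4]
grip_width: 0.0868
```

```bash
python3 -c "
from h import *
delta(wd(-.088,.005,.082),N_);snap('scene','pics/s4.png')"
```

```text
t 4.7667 cr [-0.0905  0.0055  0.0836] F [ 0.53 -0.23  0.41] travel [ 0.008 -0.003  0.013] m [ 0.0016 -0.0005  0.0025] twist -0.0 rows 0.07295873518422595 0.004601002465633203
```

View pics/s4.png

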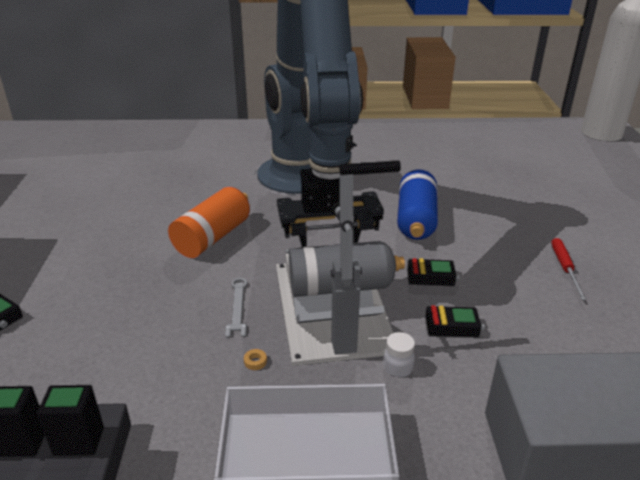

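Not tipped yet, so I'll keep going in small steps.

play_rows([
  [0, 0, 0.008],
  [0, 0, 0.016],
  [0, 0, 0.024],
  [0, 0, 0.03],
  [0, 0, 0.03],
], twist=[0, 0, 0, 0, 0], grip=[-1, -1, -1, -1, -1])

```text
t: 5.23
tool_pos: [0.4962, 0.0667, 0.0836]
orientation: [-0.104, 1.569, 0.103]
wrist_force: [0.3, 0.0, -0.2]
grip_width: 0.087
```

```bash
python3 -c "
from h import *
delta(wd(-.088,.005,.082),N_);snap('scene','pics/s5.png')"
```

```text
t 5.2333 cr [-0.0844  0.0056  0.0836] F [ 0.29  0.02 -0.16] travel [ 0.008 -0.003 -0.018] m [ 0.0016 -0.0006 -0.0036] twist -0.0 rows 0.09612861551007999 0.004504635504834936
```

View pics/s5.png

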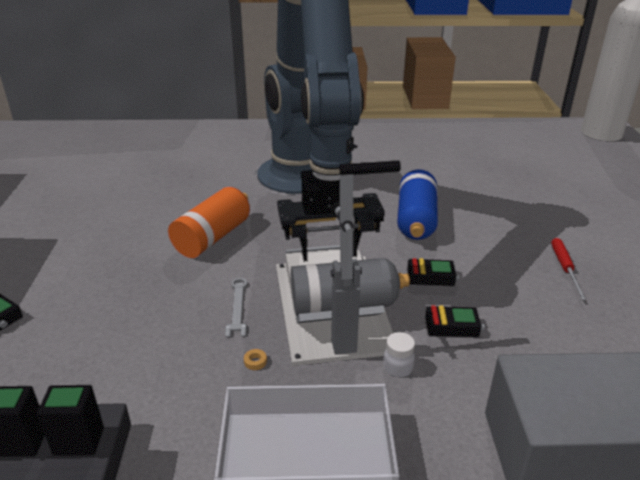

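The cylinder has dropped into the vee, now around (345,287). Backing off and up.

play_rows([
  [0, 0, -0.05],
  [0, 0, -0.1],
  [0, 0, -0.15],
  [-0.15, 0, -0.2],
  [-0.3, 0, -0.2],
], twist=[0, 0, 0, 0, 0], grip=[-1, -1, -1, -1, -1])

```text
t: 5.7
tool_pos: [0.4512, 0.0604, 0.1423]
orientation: [-0.105, 1.578, 0.101]
wrist_force: [0.0, -0.6, 0.7]
grip_width: 0.0869
```

play_rows([
  [-0.2, 0, 0],
  [-0.4, 0, 0],
  [-0.6, 0.2, 0],
  [-0.8, 0.35, 0],
  [-1, 0.5, 0],
], twist=[0, 0, 0, 0, 0], grip=[-1, -1, -1, -1, -1])

```text
t: 6.12
tool_pos: [0.4403, 0.1413, 0.3187]
orientation: [-0.104, 1.578, 0.101]
wrist_force: [0.3, 0.6, -0.5]
grip_width: 0.0871
```

```bash
python3 -c "
from h import *
delta(wd(.06,.052,.40),E_);snap('scene','pics/s6.png');snap('top','pics/t6.png');snap('wrist','pics/w6.png')
print(status.get_obs()['joint_pos'].round(2))
i=cv2.imread('pics/top0.png')
i=cv2.imread('pics/t6.png')[115:300,255:400];cv2.imwrite('pics/c6t.png',cv2.resize(i,None,fx=3.2,fy=3.2,interpolation=cv2.INTER_CUBIC))
i=cv2.imread('pics/s6.png')[150:370,260:420];cv2.imwrite('pics/c6s.png',cv2.resize(i,None,fx=2.7,fy=2.7,interpolation=cv2.INTER_CUBIC))
"
```

```text
t 6.1167 cr [-0.1299  0.0868  0.3187] F [ 0.25  0.56 -0.47] travel [-0.415 -0.173  0.946] m [-0.0831 -0.0346  0.1892] twist 0.499 rows 5.024470629780772 12.556811254572304
[-0.59  0.04  0.2   1.88 -0.01  1.23  1.31]
```

View pics/c6t.png

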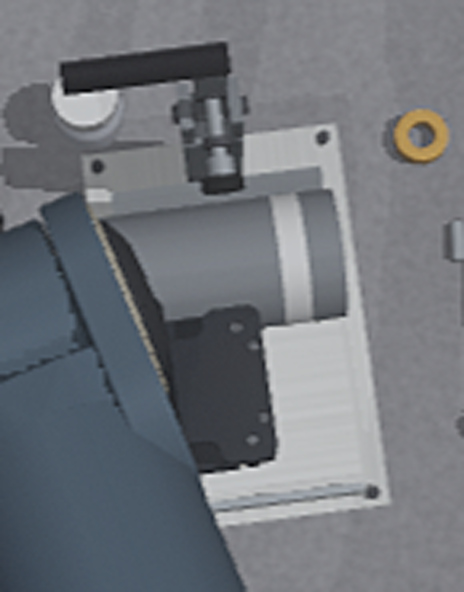

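View pics/c6s.png

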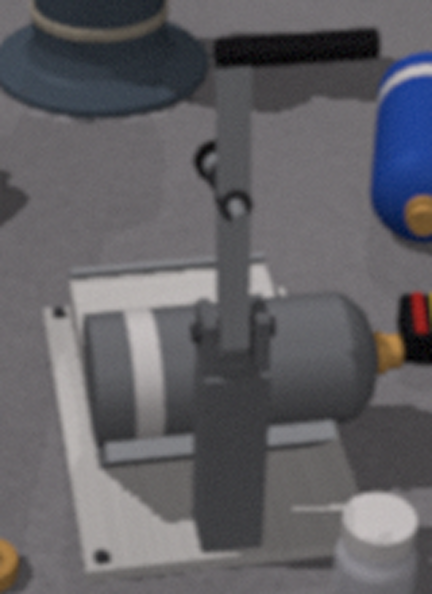

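View pics/w6.png

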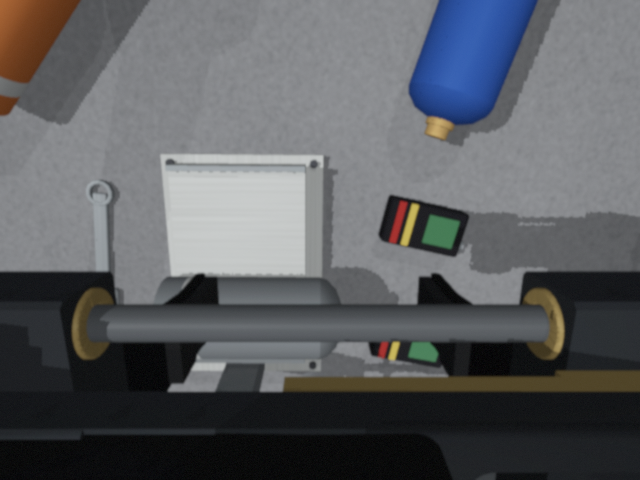

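```bash
python3 -c "
from h import *
c=vision.camera('top');s=vision.camera('scene')
f=lambda a:(a[0]/3.2+255,a[1]/3.2+115);g=lambda a:(a[0]/2.7+260,a[1]/2.7+150)
A=tri(c,f((62,77)),s,g((378,43)))[0];B=tri(c,f((228,57)),s,g((217,52)))[0];print('handle',cr(A),cr(B))
def tang(u,v,z0=.0756):
  p,d=ray(c,u,v);a=cr(p);D=cr(p+d)-a;n=np.array([D[0],D[2]])/np.hypot(D[0],D[2])
  k=n[0]*(z0-a[2]);return a[0]+(k-.045)/n[1],a[0]+(k+.045)/n[1]
for q in ((332,190),(205,203),(345,318),(290,324)):print('cyl x',q,np.round(tang(*f(q)),4))
print('end y',cr(plane(c,*f((340,253)),.0956)))
print('neck s', cr(plane(s,*g((403,347)),.0756)), 'end s',cr(plane(s,*g((86,375)),.0756)))
for th in (1.25,1.35,1.4,1.45,1.5):
  h=wd(.085-.175*np.cos(th),.036,.173+.175*np.sin(th)); t=proj(c,h);u=proj(s,h); print(th,((t-[255,115])*3.2).round(),((u-[260,150])*2.7).round())
"
```

```text
handle [0.06283247 0.08435938 0.34581693] [ 0.0616161  -0.00671116  0.3468405 ]
cyl x (332, 190) [ 0.0901 -0.0023]
cyl x (205, 203) [0.0925 0.    ]
cyl x (345, 318) [-0.0015 -0.0926]
cyl x (290, 324) [-0.0008 -0.0918]
end y [-0.00513062 -0.07639412  0.0956    ]
neck s [-0.00087538  0.14272776  0.0756    ] end s [-0.0038926  -0.07636679  0.0756    ]
1.25 [155. 127.] [277.  33.]
1.35 [151.  95.] [284.  39.]
1.4 [149.  79.] [287.  44.]
1.45 [147.  63.] [291.  49.]
1.5 [145.  47.] [294.  55.]
```

```bash
python3 -c "
from h import *
c=vision.camera('top');s=vision.camera('scene');th=1.44
i=cv2.imread('pics/top0.png')[130:190,290:350];cv2.imwrite('pics/foot.png',cv2.resize(i,None,fx=9,fy=9,interpolation=cv2.INTER_CUBIC))
for L in (.036,.039,.045,.05,.055,.06,.066):
  b=np.array([.085-.085*np.cos(th)-L*np.sin(th),.173+.085*np.sin(th)-L*np.cos(th)])
  up=np.array([-np.cos(th),np.sin(th)])*.013
  o=[]
  for q in (b+up,b-up):
    o.append(((proj(c,wd(q[0],0,q[1]))-[290,130])*9).round())
  print(L,o, ((proj(s,wd(b[0],0,b[1]))-[260,150])*2.7).round())
"
```

```text
0.036 [array([303., 266.]), array([302., 283.])] [215. 174.]
0.039 [array([305., 281.]), array([304., 297.])] [214. 172.]
0.045 [array([309., 309.]), array([307., 325.])] [212. 168.]
0.05 [array([312., 333.]), array([310., 348.])] [211. 165.]
0.055 [array([315., 357.]), array([313., 371.])] [209. 162.]
0.06 [array([318., 380.]), array([316., 394.])] [208. 158.]
0.066 [array([322., 409.]), array([320., 422.])] [206. 154.]
```

View pics/foot.png

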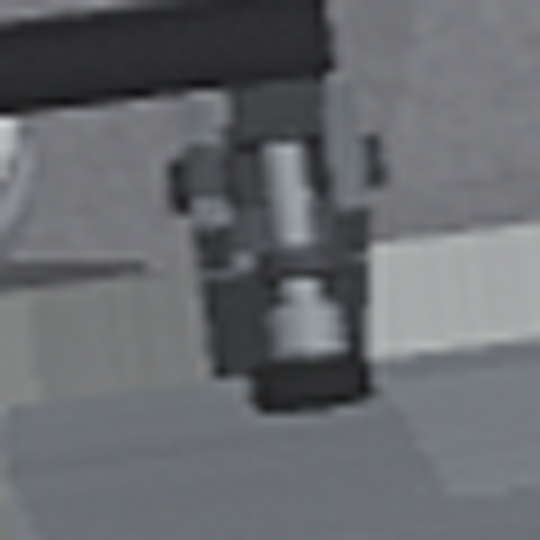

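Foot face is about 63 mm below the boss by image, so first touch should be near 0.12 rad (bar z≈0.195). The cylinder is seated at x≈-1 mm, and the handle is at 1.44 rad. Next I'll turn the gripper 90° and go over the handle.

play_rows([
  [-0.15, 0, 0],
  [-0.3, 0, 0],
  [-0.45, 0, 0],
  [-0.5, 0, 0.05],
  [-0.5, -0.02, 0.1],
], twist=[0.039, 0.078, 0.117, 0.156, 0.195], grip=[-1, -1, -1, -1, -1])

```text
t: 6.88
tool_pos: [0.4637, 0.1383, 0.4173]
orientation: [0.381, 1.545, -0.388]
wrist_force: [0.2, 0.7, 0.7]
grip_width: 0.0871
```

```bash
python3 -c "
from h import *
delta(wd(.062,.052,.415),E_)
print(status.get_obs()['joint_pos'].round(2))"
```

```text
t 6.8833 cr [-0.1072  0.0808  0.4173] F [0.17 0.66 0.69] travel [0.004 0.376 0.771] m [0.0008 0.0752 0.1542] twist 0.302 rows 4.114941483541606 7.593137250896771
[-0.59  0.03  0.22  1.67 -0.01  1.45  0.71]
```

play_rows([
  [0, 0.07, 0.14],
  [0, 0.14, 0.28],
  [0, 0.2, 0.42],
  [0, 0.27, 0.56],
  [0, 0.32, 0.66],
], twist=[0.039, 0.078, 0.117, 0.156, 0.195], grip=[-1, -1, -1, -1, -1])

```text
t: 7.3
tool_pos: [0.6121, 0.1305, 0.4135]
orientation: [0.858, 1.4, -0.874]
wrist_force: [-1.2, -0.4, -0.2]
grip_width: 0.0869
```

```bash
python3 -c "
from h import *
delta(wd(.062,.052,.415),E_)
print(status.get_obs()['joint_pos'].round(2))"
```

```text
t 7.3 cr [0.0389 0.0536 0.4135] F [-1.16 -0.39 -0.18] travel [-0.009  0.107  0.044] m [-0.0018  0.0213  0.0089] twist 0.104 rows 0.5556510774872911 2.6162605702657307
[-0.53  0.3   0.35  1.37 -0.1   1.5   0.27]
```

play_rows([
  [0, 0.06, 0.02],
  [0, 0.107, 0.044],
  [0, 0.107, 0.044],
  [0, 0.107, 0.044],
  [0, 0.107, 0.044],
], twist=[0.039, 0.078, 0.104, 0.104, 0.104], grip=[-1, -1, -1, -1, -1])

```text
t: 7.72
tool_pos: [0.635, 0.1311, 0.4117]
orientation: [1.1, 1.276, -1.124]
wrist_force: [-0.2, 0.2, 0.8]
grip_width: 0.087
```

```bash
python3 -c "
from h import *
delta(wd(.062,.052,.327),E_)
snap('wrist','pics/w7.png');snap('scene','pics/s7.png')"
```

```text
t 7.7167 cr [0.0617 0.0511 0.4117] F [-0.18  0.2   0.84] travel [ 0.423  0.008 -0.006] m [ 0.0846  0.0016 -0.0012] twist 0.0 rows 2.0304357533264725 0.007045332035696392
```

View pics/w7.png

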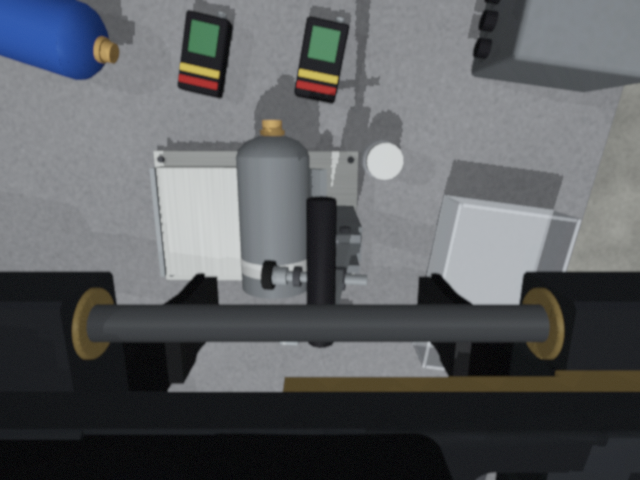

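View pics/s7.png

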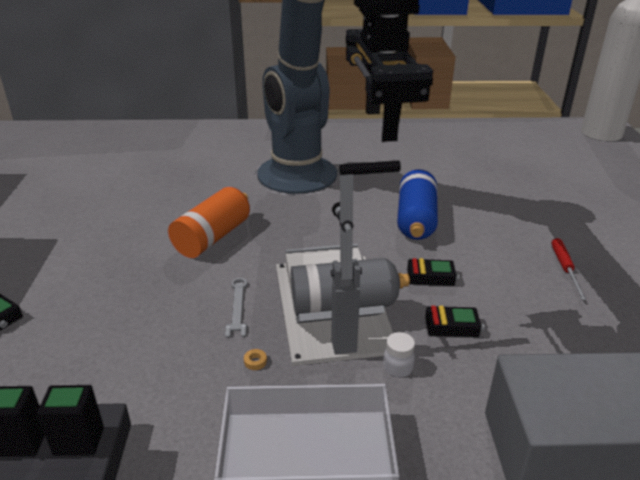

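The bar (column 321) sits midway between the fingers. Descending and gripping lightly.

play_rows([
  [0.15, 0, 0],
  [0.3, 0.005, 0],
  [0.4, 0.008, 0],
  [0.42, 0.008, 0],
  [0.42, 0.008, 0],
], twist=[0, 0, 0, 0, 0], grip=[-1, -1, -1, 0, 0.5], newtons=10)

```text
t: 8.23
tool_pos: [0.6344, 0.1312, 0.3275]
orientation: [1.099, 1.278, -1.124]
wrist_force: [-0.0, -0.6, 0.1]
grip_width: 0.0799
```

play_rows([
  [0, 0, 0],
  [0, 0, 0],
  [0, 0, 0],
  [0, 0, 0],
  [0, 0, 0],
], twist=[0, 0, 0, 0, 0], grip=[1, 1, 1, 1, 1], newtons=10)

```text
t: 8.65
tool_pos: [0.6347, 0.1312, 0.3284]
orientation: [1.1, 1.277, -1.122]
wrist_force: [-0.4, 0.9, 0.5]
grip_width: 0.0486
```

```bash
python3 -c "
from h import *
delta(wd(.062,.052,.327),E_)
print(status.get_obs()['grip_width'])"
```

```text
t 8.65 cr [0.0614 0.0513 0.3284] F [-0.43  0.94  0.5 ] travel [ 0.007  0.003 -0.003] m [ 0.0014  0.0006 -0.0007] twist 0.001 rows 0.040219675152241514 0.017060870866349637
0.0485533040734185
```

play_rows([
  [0, 0, 0],
  [0, 0, 0],
  [0, 0, 0],
  [0, 0, 0],
  [0, 0, 0],
], twist=[0, 0, 0, 0, 0], grip=[1, 1, 1, 1, 1])

```text
t: 9.07
tool_pos: [0.6353, 0.1314, 0.3284]
orientation: [1.101, 1.276, -1.121]
wrist_force: [2.7, 0.7, 0.0]
grip_width: 0.0179
```

play_rows([
  [0, 0, 0],
  [0, 0, 0],
], twist=[0, 0], grip=[1, 1])

```text
t: 9.23
tool_pos: [0.6353, 0.1314, 0.3284]
orientation: [1.101, 1.276, -1.121]
wrist_force: [0.7, 0.1, -0.0]
grip_width: 0.0174
```

```bash
python3 -c "
from h import *
o=status.get_obs();print(o['grip_width']);p=cr(o['tool_pos']);print(p,o['wrist_force'])
z=p[2]+.0187; th=np.arctan2(z-.173,.085-p[0]);print(th,np.hypot(z-.173,.085-p[0]))
M=R.from_rotvec(o['orientation']).as_matrix();print(M.round(3))
th0=1.44
for th in (1.35,1.25,1.15,1.05,.95,.85,.75,.65,.55,.45,.4):
  print(th,((np.array([.173+.175*np.sin(th0)-.173-.175*np.sin(th), .175*(np.cos(th0)-np.cos(th))]))/.2).round(3))
"
```

```text
0.017409353882732907
[0.06200761 0.05134412 0.32837508] [ 0.69510719  0.10472292 -0.01190343]
1.4394732996860415 0.17558696675572757
[[-0.013  0.991  0.134]
 [-0.005  0.133 -0.991]
 [-1.    -0.013  0.003]]
1.35 [ 0.014 -0.078]
1.25 [ 0.037 -0.162]
1.15 [ 0.069 -0.243]
1.05 [ 0.109 -0.321]
0.95 [ 0.156 -0.395]
0.85 [ 0.21  -0.463]
0.75 [ 0.271 -0.526]
0.65 [ 0.338 -0.582]
0.55 [ 0.41  -0.632]
0.45 [ 0.487 -0.674]
0.4 [ 0.527 -0.692]
```

Gripped at 17.4 mm. Now swinging along the arc.

play_rows([
  [0.008, -0.045, 0],
  [0.02, -0.095, 0],
  [0.033, -0.145, 0],
  [0.05, -0.195, 0],
  [0.069, -0.243, 0],
], twist=[0, 0, 0, 0, 0], grip=[1, 1, 1, 1, 1])

```text
t: 9.65
tool_pos: [0.5896, 0.1253, 0.3175]
orientation: [1.107, 1.27, -1.114]
wrist_force: [6.1, 1.3, 3.8]
grip_width: 0.0176
```

```bash
cat >> h.py <<'E'
def arc(ths,r=.175):
    o=status.get_obs();p=cr(o['tool_pos']);z=p[2]+.0187;th=np.arctan2(z-.173,.085-p[0])
    print("t",o['t'].round(2),"cr",p.round(4),"F",o['wrist_force'].round(1),'th',th.round(3),'r',np.hypot(z-.173,.085-p[0]).round(4),'w',o['grip_width'].round(4))
    M=R.from_rotvec(o["orientation"]).as_matrix()
    for a in ths: print(a,(M.T@(wd(.085-r*np.cos(a),.051,.173+r*np.sin(a)-.0187)-o['tool_pos'])/.2).round(3))
E
python3 -c "
from h import *
arc((1.1,1.05,1,.95,.9,.85))"
```

```text
Traceback (most recent call last):
  File "h.py", line 28, in arc
    print("t",o['t'].round(2),"cr",p.round(4),"F",o['wrist_force'].round(1),'th',th.round(3),'r',np.hypot(z-.173,.085-p[0]).round(4),'w',o['grip_width'].round(4))
              ^^^^^^^^^^^^
AttributeError: 'float' object has no attribute 'round'
```

```bash
sed -i "s/o\['t'\].round(2)/round(float(o['t']),2)/;s/o\['grip_width'\].round(4)/float(o['grip_width'])/" h.py
python3 -c "
from h import *
arc((1.1,1.05,1,.95,.9,.85))"
```

```text
t 9.65 cr [0.016  0.0514 0.3175] F [6.1 1.3 3.8] th 1.171 r 0.1772 w 0.017565532233546878
1.1 [ 0.037 -0.052  0.002]
1.05 [ 0.058 -0.09   0.002]
1 [ 0.08  -0.127  0.001]
0.95 [ 0.105 -0.163  0.001]
0.9 [ 0.131 -0.198  0.001]
0.85 [ 0.16  -0.232  0.001]
```

play_rows([
  [0.037, -0.052, 0],
  [0.058, -0.09, 0],
  [0.08, -0.127, 0],
  [0.105, -0.163, 0],
  [0.16, -0.232, 0],
], twist=[0, 0, 0, 0, 0], grip=[1, 1, 1, 1, 1])

```text
t: 10.07
tool_pos: [0.5467, 0.1198, 0.2884]
orientation: [1.113, 1.265, -1.106]
wrist_force: [5.2, 1.0, 5.5]
grip_width: 0.0178
```

```bash
python3 -c "
from h import *
arc((.8,.75,.7,.65,.6,.55))"
```

```text
t 10.07 cr [-0.0273  0.0515  0.2884] F [5.2 1.  5.5] th 0.874 r 0.1749 w 0.017752571375392812
0.8 [ 0.042 -0.048  0.002]
0.75 [ 0.073 -0.079  0.002]
0.7 [ 0.106 -0.108  0.002]
0.65 [ 0.14  -0.136  0.002]
0.6 [ 0.175 -0.162  0.002]
0.55 [ 0.212 -0.186  0.002]
```

play_rows([
  [0.042, -0.048, 0],
  [0.073, -0.079, 0],
  [0.106, -0.108, 0],
  [0.14, -0.136, 0],
  [0.175, -0.162, 0],
], twist=[0, 0, 0, 0, 0], grip=[1, 1, 1, 1, 1])

```text
t: 10.48
tool_pos: [0.5151, 0.1158, 0.2531]
orientation: [1.114, 1.264, -1.104]
wrist_force: [5.0, 1.7, 2.8]
grip_width: 0.0175
```

```bash
python3 -c "
from h import *
arc((.55,.5,.45,.4,.35,.3));snap('scene','pics/s8.png')"
```

```text
t 10.48 cr [-0.0591  0.0517  0.2531] F [5.  1.7 2.8] th 0.601 r 0.1747 w 0.01751101139610836
0.55 [ 0.036 -0.026  0.003]
0.5 [ 0.074 -0.048  0.003]
0.45 [ 0.113 -0.068  0.003]
0.4 [ 0.153 -0.087  0.003]
0.35 [ 0.193 -0.103  0.003]
0.3 [ 0.235 -0.117  0.003]
```

View pics/s8.png

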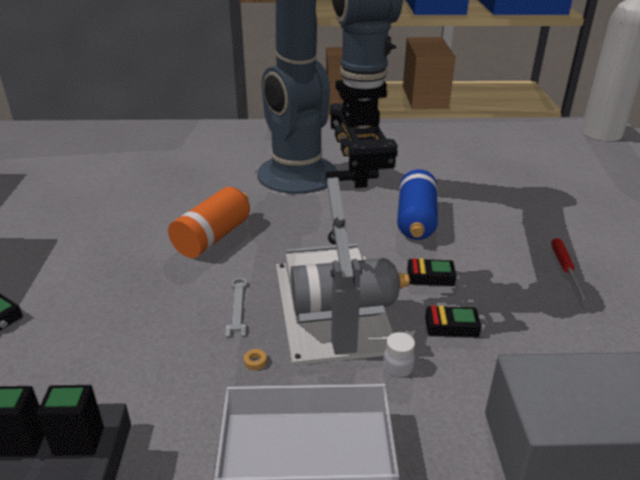

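play_rows([
  [0.036, -0.026, 0],
  [0.074, -0.048, 0],
  [0.113, -0.068, 0],
  [0.153, -0.087, 0],
  [0.193, -0.103, 0],
], twist=[0, 0, 0, 0, 0], grip=[1, 1, 1, 1, 1])

```text
t: 10.95
tool_pos: [0.4943, 0.113, 0.2123]
orientation: [1.114, 1.264, -1.104]
wrist_force: [6.2, 1.6, 4.2]
grip_width: 0.0179
```

```bash
python3 -c "
from h import *
arc((.3,.28,.25));snap('wrist','pics/w9.png')"
```

```text
t 10.95 cr [-0.0801  0.0517  0.2123] F [6.2 1.6 4.2] th 0.338 r 0.175 w 0.017854722370419403
0.3 [ 0.032 -0.011  0.003]
0.28 [ 0.048 -0.016  0.003]
0.25 [ 0.074 -0.023  0.003]
```

View pics/w9.png

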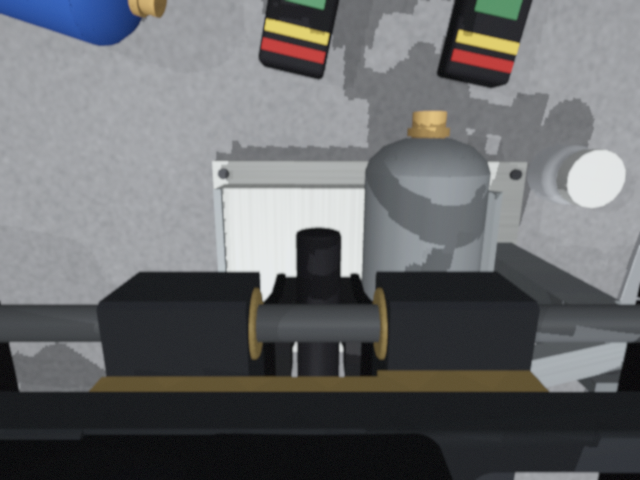

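Near 0.34 rad the bar is still between the fingers. I'll release, rise, shut the fingers, and press from above for a clean force reading.

play_rows([
  [0, 0, 0],
  [0, 0, 0],
  [0, 0, 0],
  [-0.1, 0, 0],
  [-0.25, 0, 0],
], twist=[0, 0, 0, 0, 0], grip=[0.2, 0.2, 0.2, 0.2, 0.2])

```text
t: 11.42
tool_pos: [0.4895, 0.1119, 0.2577]
orientation: [1.105, 1.269, -1.115]
wrist_force: [0.4, 1.3, 0.0]
grip_width: 0.0337
```

play_rows([
  [-0.05, 0, 0],
  [-0.1, -0.01, 0],
  [-0.1, -0.025, 0],
  [-0.1, -0.025, 0],
  [-0.1, -0.025, 0],
], twist=[0, 0, 0, 0, 0], grip=[1, 1, 1, 1, 1], newtons=20)

```text
t: 11.83
tool_pos: [0.4834, 0.1111, 0.2765]
orientation: [1.103, 1.271, -1.117]
wrist_force: [-0.5, -0.5, -0.1]
grip_width: 0.0089
```

play_rows([
  [0, 0, 0],
  [0, 0, 0],
  [0, 0, 0],
], twist=[0, 0, 0], grip=[1, 1, 1])

```text
t: 12.08
tool_pos: [0.483, 0.1109, 0.2758]
orientation: [1.102, 1.272, -1.118]
wrist_force: [-0.3, 0.2, 0.3]
grip_width: 0.0004
```

```bash
python3 -c "
from h import *
delta(wd(-.084,.051,.242),E_);print(status.get_obs()['grip_width']);snap('wrist','pics/w10.png');snap('scene','pics/s10.png')"
```

```text
t 12.0833 cr [-0.0916  0.0511  0.2758] F [-0.31  0.16  0.25] travel [ 0.169  0.039 -0.   ] m [ 0.0337  0.0078 -0.    ] twist 0.001 rows 0.8297977497079573 0.020363173131903316
0.00036264556225473505
```

View pics/w10.png

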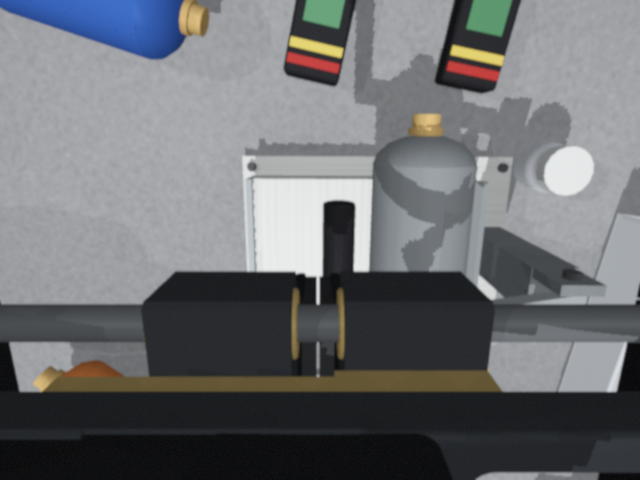

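View pics/s10.png

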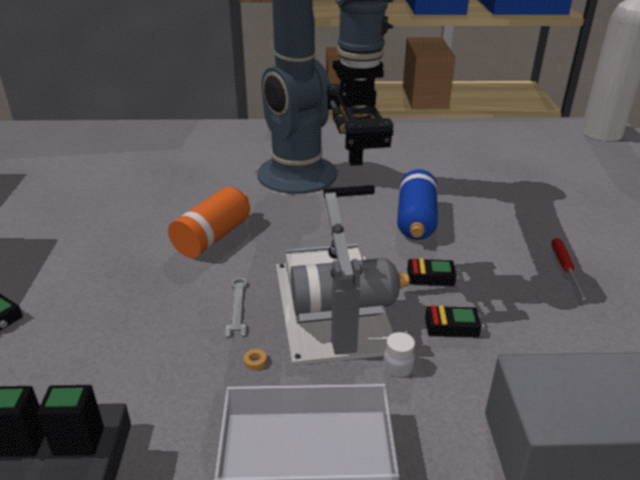

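```bash
python3 -c "
from h import *
c=vision.camera('wrist');o=status.get_obs();T=np.eye(4);T[:3,:3]=R.from_rotvec(o['orientation']).as_matrix();T[:3,3]=o['tool_pos'];c['world_from_camera']=T@c['mount']
for z in (.22,.23,.24):print(z,cr(plane(c,340,245,z)),cr(plane(c,324,245,z)),cr(plane(c,355,245,z)))
s=vision.camera('scene');print(cr(plane(s,350,190,.23)),cr(plane(s,324,192,.23)))
delta(wd(-.083,.051,.25),E_)
"
```

```text
0.22 [-0.07853245  0.05772211  0.22      ] [-0.08766028  0.05768927  0.22      ] [-0.06998015  0.05775288  0.22      ]
0.23 [-0.07905047  0.06051446  0.23      ] [-0.08776021  0.06048312  0.23      ] [-0.0708899   0.06054382  0.23      ]
0.24 [-0.07956849  0.0633068   0.24      ] [-0.08786013  0.06327697  0.24      ] [-0.07179965  0.06333476  0.24      ]
[-0.07712116  0.04104424  0.23      ] [-0.07702823 -0.00631585  0.23      ]
t 12.2833 cr [-0.0912  0.0511  0.2764] F [-0.42 -0.12  0.02] travel [0.132 0.042 0.   ] m [0.0263 0.0084 0.    ] twist 0.001 rows 0.6618576910042538 0.019733926806644517
```

play_rows([
  [0.05, 0.04, 0],
  [0.1, 0.04, 0],
  [0.125, 0.04, 0],
  [0.125, 0.04, 0],
  [0.125, 0.04, 0],
], twist=[0, 0, 0, 0, 0], grip=[1, 1, 1, 1, 1])

```text
t: 12.7
tool_pos: [0.4908, 0.1118, 0.2505]
orientation: [1.102, 1.272, -1.119]
wrist_force: [0.0, -1.0, 0.4]
grip_width: 0.0005
```

play_rows([
  [0.01, 0, 0],
  [0.02, 0, 0],
  [0.03, 0, 0],
  [0.04, 0, 0],
  [0.05, 0, 0],
], twist=[0, 0, 0, 0, 0], grip=[1, 1, 1, 1, 1])

```text
t: 13.12
tool_pos: [0.4907, 0.1118, 0.2404]
orientation: [1.102, 1.272, -1.118]
wrist_force: [-0.3, -0.1, -0.8]
grip_width: 0.0007
```

play_rows([
  [0.01, 0, 0],
  [0.02, 0, 0],
  [0.03, 0, 0],
  [0.04, 0, 0],
  [0.05, 0, 0],
], twist=[0, 0, 0, 0, 0], grip=[1, 1, 1, 1, 1])

```text
t: 13.53
tool_pos: [0.4892, 0.1116, 0.2307]
orientation: [1.1, 1.274, -1.121]
wrist_force: [-6.2, -0.0, 7.4]
grip_width: 0.0007
```

```bash
python3 -c "
from h import *
delta(wd(-.086,.051,.204),E_)"
```

```text
t 13.5333 cr [-0.0853  0.0509  0.2307] F [-6.19 -0.04  7.35] travel [ 0.134 -0.002 -0.001] m [ 0.0267 -0.0003 -0.0002] twist 0.001 rows 0.6412937622586407 0.019151029047869195
```

play_rows([
  [0.01, -0.004, 0],
  [0.02, -0.007, 0],
  [0.03, -0.01, 0],
  [0.04, -0.013, 0],
  [0.05, -0.015, 0],
], twist=[0, 0, 0, 0, 0], grip=[1, 1, 1, 1, 1])

```text
t: 13.95
tool_pos: [0.4863, 0.1112, 0.2215]
orientation: [1.101, 1.274, -1.12]
wrist_force: [-2.5, -0.5, 5.8]
grip_width: 0.0005
```

```bash
python3 -c "
from h import *
delta(wd(-.087,.051,.204),E_)"
```

```text
t 13.95 cr [-0.0883  0.0509  0.2215] F [-2.5  -0.47  5.82] travel [ 0.087  0.008 -0.001] m [ 0.0175  0.0015 -0.0001] twist 0.001 rows 0.4207222926566495 0.019502030741823842
```

play_rows([
  [0.01, -0.002, 0],
  [0.02, -0.004, 0],
  [0.03, -0.006, 0],
  [0.038, -0.008, 0],
  [0.045, -0.01, 0],
], twist=[0, 0, 0, 0, 0], grip=[1, 1, 1, 1, 1])

```text
t: 14.37
tool_pos: [0.4841, 0.1109, 0.2131]
orientation: [1.101, 1.275, -1.12]
wrist_force: [-0.9, -1.3, 5.4]
grip_width: 0.0005
```

play_rows([
  [0.003, 0, 0],
  [0.005, -0.001, 0],
], twist=[0, 0], grip=[1, 1])

```text
t: 14.53
tool_pos: [0.484, 0.1109, 0.2126]
orientation: [1.102, 1.275, -1.12]
wrist_force: [-2.8, -0.3, 5.5]
grip_width: 0.0003
```

play_rows([
  [0.003, 0, 0],
  [0.005, -0.001, 0],
], twist=[0, 0], grip=[1, 1])

```text
t: 14.7
tool_pos: [0.4839, 0.1109, 0.2121]
orientation: [1.102, 1.275, -1.119]
wrist_force: [-2.3, -0.1, 5.3]
grip_width: 0.0002
```

play_rows([
  [0.003, 0, 0],
  [0.005, -0.001, 0],
], twist=[0, 0], grip=[1, 1])

```text
t: 14.87
tool_pos: [0.4838, 0.1109, 0.2116]
orientation: [1.102, 1.275, -1.119]
wrist_force: [-2.0, -0.1, 6.2]
grip_width: 0.0001
```

play_rows([
  [0.005, 0, 0],
  [0.008, -0.001, 0],
], twist=[0, 0], grip=[1, 1])

```text
t: 15.03
tool_pos: [0.4836, 0.1108, 0.2105]
orientation: [1.103, 1.275, -1.119]
wrist_force: [-2.1, -0.4, 5.5]
grip_width: 0.0005
```

play_rows([
  [0.005, 0, 0],
  [0.008, -0.001, 0],
], twist=[0, 0], grip=[1, 1])

```text
t: 15.2
tool_pos: [0.4833, 0.1108, 0.2094]
orientation: [1.103, 1.275, -1.119]
wrist_force: [-2.3, -0.3, 6.3]
grip_width: 0.0007
```

play_rows([
  [0.005, 0, 0],
  [0.008, -0.001, 0],
], twist=[0, 0], grip=[1, 1])

```text
t: 15.37
tool_pos: [0.4831, 0.1108, 0.2082]
orientation: [1.103, 1.276, -1.119]
wrist_force: [-2.0, -1.1, 5.0]
grip_width: 0.0003
```

play_rows([
  [0.005, 0, 0],
  [0.008, -0.001, 0],
], twist=[0, 0], grip=[1, 1])

```text
t: 15.53
tool_pos: [0.4829, 0.1107, 0.207]
orientation: [1.103, 1.276, -1.119]
wrist_force: [-1.8, 0.3, 5.4]
grip_width: 0.0001
```

play_rows([
  [0.005, 0, 0],
  [0.008, -0.001, 0],
], twist=[0, 0], grip=[1, 1])

```text
t: 15.7
tool_pos: [0.4827, 0.1107, 0.2059]
orientation: [1.104, 1.276, -1.119]
wrist_force: [-2.2, -0.4, 5.2]
grip_width: 0.0006
```

play_rows([
  [0.005, 0, 0],
  [0.008, 0, 0],
], twist=[0, 0], grip=[1, 1])

```text
t: 15.87
tool_pos: [0.4825, 0.1107, 0.2046]
orientation: [1.104, 1.276, -1.119]
wrist_force: [-3.3, 0.4, 5.9]
grip_width: 0.0003
```

play_rows([
  [0.005, 0, 0],
  [0.008, -0.001, 0],
], twist=[0, 0], grip=[1, 1])

```text
t: 16.03
tool_pos: [0.4823, 0.1106, 0.2036]
orientation: [1.104, 1.277, -1.119]
wrist_force: [-3.4, -0.3, 7.0]
grip_width: 0.0002
```

play_rows([
  [0.005, 0, 0],
  [0.008, 0, 0],
], twist=[0, 0], grip=[1, 1])

```text
t: 16.2
tool_pos: [0.4821, 0.1106, 0.2026]
orientation: [1.104, 1.277, -1.119]
wrist_force: [-3.0, -0.8, 8.5]
grip_width: 0.0005
```

play_rows([
  [0.005, 0, 0],
  [0.008, -0.001, 0],
], twist=[0, 0], grip=[1, 1])

```text
t: 16.37
tool_pos: [0.482, 0.1106, 0.2019]
orientation: [1.104, 1.277, -1.119]
wrist_force: [-2.6, -0.7, 8.9]
grip_width: 0.0006
```

Force climbs by about 1 N/mm from z≈0.205, so that is first touch. The goal is about 6 mm further, near z 0.199.

play_rows([
  [0.005, 0, 0],
  [0.008, 0, 0],
], twist=[0, 0], grip=[1, 1])

```text
t: 16.53
tool_pos: [0.4819, 0.1106, 0.2013]
orientation: [1.105, 1.278, -1.119]
wrist_force: [-3.7, -1.3, 9.5]
grip_width: 0.0007
```

play_rows([
  [0.005, 0, 0],
  [0.008, 0, 0],
], twist=[0, 0], grip=[1, 1])

```text
t: 16.7
tool_pos: [0.4818, 0.1106, 0.2007]
orientation: [1.105, 1.279, -1.119]
wrist_force: [-3.7, 0.0, 10.6]
grip_width: 0.0007
```

```bash
python3 -c "
from h import *
delta(wd(-.087,.051,.204),E_);snap('scene','pics/s11.png');print(status.get_obs()['wrist_force'],status.get_obs()['tool_pos'])
i=cv2.imread('pics/s11.png')[170:330,270:430];cv2.imwrite('pics/c11.png',cv2.resize(i,None,fx=3.5,fy=3.5,interpolation=cv2.INTER_CUBIC))"
```

```text
t 16.7 cr [-0.0928  0.0509  0.2007] F [-3.67  0.04 10.62] travel [-0.017  0.029 -0.   ] m [-0.0034  0.0058 -0.0001] twist 0.0 rows 0.1607755714486395 0.011381141628073953
[-3.91007305 -0.83305937  8.85314016] [0.48179742 0.11058948 0.20060722]
```

View pics/c11.png

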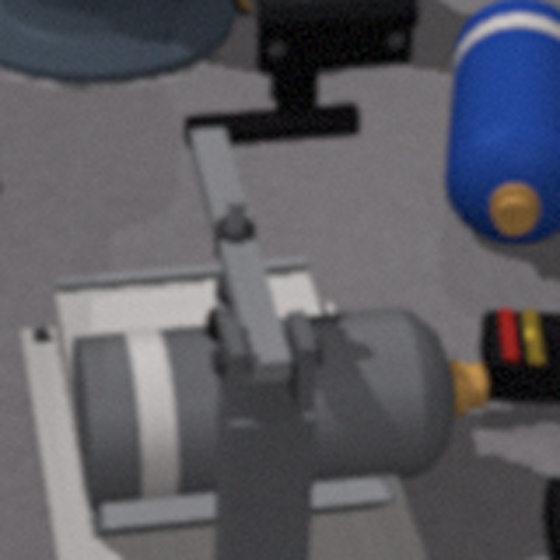

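play_rows([
  [0.005, 0, 0],
  [0.009, 0, 0],
], twist=[0, 0], grip=[1, 1])

```text
t: 16.92
tool_pos: [0.4817, 0.1106, 0.2]
orientation: [1.105, 1.279, -1.119]
wrist_force: [-4.3, -0.7, 11.1]
grip_width: 0.0005
```

play_rows([
  [0.005, 0, 0],
  [0.009, 0, 0],
  [0.009, 0, 0],
], twist=[0, 0, 0], grip=[1, 1, 1])

```text
t: 17.17
tool_pos: [0.4816, 0.1106, 0.1993]
orientation: [1.106, 1.28, -1.119]
wrist_force: [-4.6, -0.4, 9.6]
grip_width: 0.0006
```

```bash
python3 -c "
from h import *
for k in range(4):
  vision.camera('top');o=status.get_obs();print(o['t'],o['wrist_force'].round(2),o['tool_pos'].round(4))"
```

```text
17.2167 [-2.83 -1.04  9.6 ] [0.4816 0.1105 0.1993]
17.2667 [-4.33 -1.09  9.35] [0.4816 0.1106 0.1993]
17.3167 [-3.35 -0.67 10.09] [0.4816 0.1106 0.1993]
17.3667 [-4.08 -0.76  9.05] [0.4816 0.1106 0.1993]
```

About 5.9 mm past touch, roughly 11 N on the foot. Lifting straight off.

play_rows([
  [-0.01, 0, 0],
  [-0.04, 0, 0],
  [-0.1, 0, 0],
  [-0.2, 0, 0],
  [-0.35, 0, 0],
], twist=[0, 0, 0, 0, 0], grip=[1, 1, 1, 1, 1])

```text
t: 17.78
tool_pos: [0.481, 0.1101, 0.2681]
orientation: [1.102, 1.282, -1.123]
wrist_force: [0.9, 0.1, 0.2]
grip_width: 0.0002
```

play_rows([
  [-0.1, 0, 0.1],
  [-0.2, 0, 0.3],
  [-0.3, 0, 0.5],
  [-0.3, 0, 0.7],
  [-0.3, 0, 0.9],
], twist=[0, 0, 0, 0, 0], grip=[1, 1, 1, 1, 1])

```text
t: 18.2
tool_pos: [0.5066, -0.0676, 0.3299]
orientation: [1.103, 1.279, -1.119]
wrist_force: [0.0, 0.6, -0.9]
grip_width: 0.0004
```

```bash
python3 -c "
from h import *
o=status.get_obs();print(o['tool_pos'],cr(o['tool_pos']));c=snap('scene','pics/s12.png');t=snap('top','pics/t12.png');snap('wrist','pics/w12.png')
i=cv2.imread('pics/s12.png')[170:330,270:430];cv2.imwrite('pics/c12.png',cv2.resize(i,None,fx=3.5,fy=3.5,interpolation=cv2.INTER_CUBIC))
for z in (.1872,.1895,.195):
  a=np.arcsin((z-.173)/.175);print(z,a,[((proj(c,wd(.085-.175*np.cos(a),y,z))-[270,170])*3.5).round(1) for y in(-.01,.082)])"
```

```text
[ 0.50659354 -0.06762696  0.3298976 ] [-0.09168393 -0.12900268  0.3298976 ]
0.1872 0.08123216497440038 [array([177.7, 136.9]), array([348.5, 123.3])]
0.1895 0.09442597289806637 [array([177.8, 133.4]), array([348.8, 119.8])]
0.195 0.12604779621276413 [array([178., 125.]), array([349.6, 111.4])]
```

View pics/c12.png

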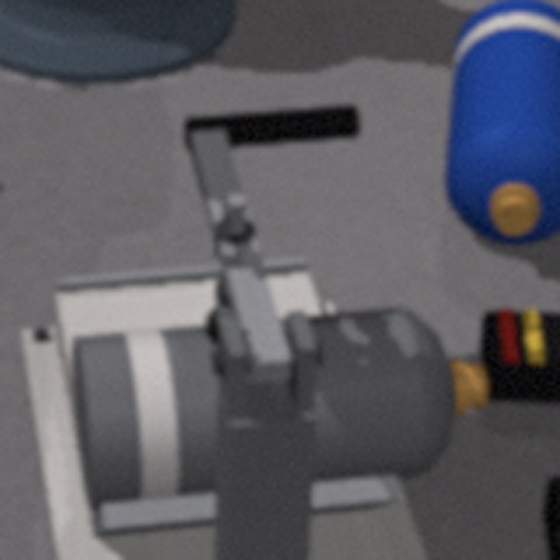

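View pics/t12.png

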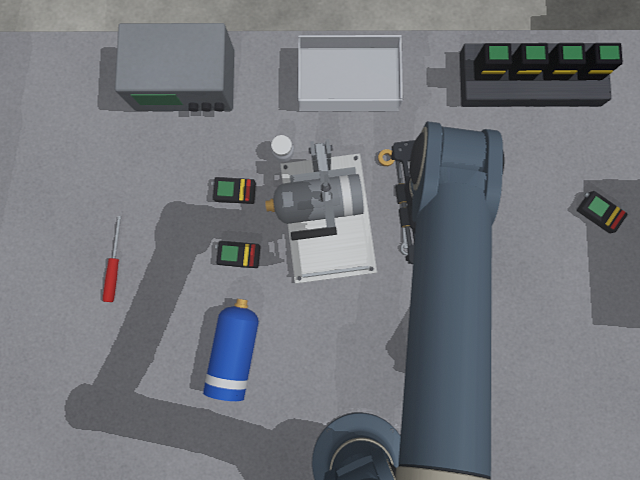

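View pics/w12.png

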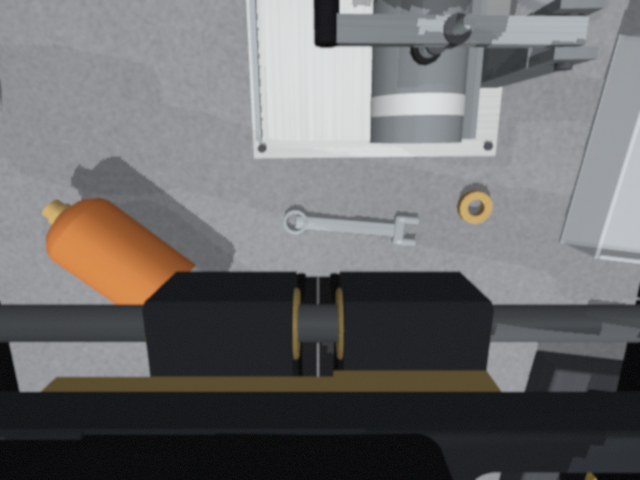

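The clamp stayed put after release: in the enlarged view the bar is at (190,131) to (357,120), as it was when pressed. The cylinder is square in the vee and the bystanders have not moved. One still pause, then I'll hand in.

play_rows([
  [0, 0, 0],
  [0, 0, 0],
  [0, 0, 0],
  [0, 0, 0],
  [0, 0, 0],
], twist=[0, 0, 0, 0, 0], grip=[1, 1, 1, 1, 1])

```text
t: 18.77
tool_pos: [0.5056, -0.0689, 0.3282]
orientation: [1.106, 1.278, -1.128]
wrist_force: [0.7, -1.2, 0.3]
grip_width: 0.0007
```

```bash
python3 -c "
from h import *
snap('scene','pics/s13.png')
a=cv2.imread('pics/s12.png',0)[185:225,315:375].astype(float);b=cv2.imread('pics/s13.png',0)[185:225,315:375].astype(float);b0=cv2.imread('pics/s11.png',0)[185:225,315:375].astype(float)
print(cv2.phaseCorrelate(a,b))
for n in('11','12','13'):
  g=cv2.imread(f'pics/s{n}.png',0)[190:220,358:370].astype(int).mean(1);print(n,g.round().astype(int))
print(arm.hand_in())"
```

```text
((-0.10054903553793437, -0.018864498025994436), 1.018702823848286)
11 [ 52  74  85  89  89  90  90  89  86  69  40  16  12  14  14  16  10  17
  40  78 108 116 115 115 114 115 115 115 115 115]
12 [103 110 112 111 111 111 112 112 112 101  73  35  15  13  13  14  12  10
  22  56  91 111 114 113 113 114 114 114 113 113]
13 [103 111 111 111 111 111 111 113 111 102  73  36  13  13  13  15  12  11
  21  55  92 111 115 113 113 113 114 113 113 113]
the job is handed in; nothing more can be done
None
```

I rolled the cylinder gently into the vee, lowered the clamp onto it and handed the job in at about 19 s; no verdict was reported.

**Cylinder:** I pushed it off the deck with both open fingers, at no more than about 1 N on the wrist readings, then backed away while the clamp was still up at 1.44 rad. It settled at x about -1 mm and y about +10 mm by image, looking parallel to the vee.

**Clamp:** I swung it down by gripping the handle, then let go and pressed from above with shut fingers.
- **First touch:** I felt it with the fingertips at z ≈ 0.205 m, which matches the camera estimate of 0.204 m.
- **Depth:** I pressed 5.9 mm further, for an estimated 11 N on the foot. That figure comes from travel and the rise in force; the foot force was not measured directly.
- **Wrist force:** it was 9.6–11.1 N at the end, against a baseline of about 5.5 N. It eased by 1–2 N once the motion stopped, so the force estimate is good to about ±2 N.

**Last checks:**
- The handle's image after release was within about half a pixel of its pressed position (about 1 mm) and did not move over the following half second.
- The bystanders looked unmoved in the top and wrist views.
- The robot was clear of everything at hand-in.

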